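# Put up the found cup's card and hold the spring clamp open over it

## Robot

A 6-joint arm with a two-finger parallel gripper is mounted at the origin on the work surface. World frame = base frame: x ahead of the robot, y to its left, z up, the work surface at z = 0. Lengths are in m, angles in rad, forces in N, time in s.
With the tool pointing down it reaches from about 0.35 to 0.875 m from the base axis. Payload 15.5 kg.
Tool frame: the origin (TCP) lies midway between the tips of the shut fingers; the grasp point (between the pads) lies 19 mm behind it; z points along the fingers, y is the line along which they close (so a half turn about z gives the same grasp; the last joint's range is limited). The gripper opens to 85 mm and grips with 20 to 120 N. Pads are 22 mm wide; open, the fingers measure 114 mm over their backs; the gripper's body (76 mm by 85 mm) begins 54 mm behind the grasp point. The pads swing forward as they close: fully open they stand 13 mm farther back than shut.
Start: joints at [-1.446, 0.494, 1.345, -0, 1.302, -0.096], TCP at [0.137, -0.61, 0.231] pointing down, gripper open.
Joint ranges: [-2.91, 2.91], [-0.82, 2.16], [0.22, 2.67], [-1.22, 4.37], [0.12, 2.79], [-3.08, 3.08]. Speed limits (rad/s): [1.89, 1.89, 2.57, 3.01, 3.01, 3.01].

## Interface

Orientations are given as [roll, pitch, yaw] about the fixed x, y, z axes, in that order (R = Rz(yaw) Ry(pitch) Rx(roll)).
In Python, from workcell import * gives the robot as it stands. Calls block until the motion is done:
- move_pose(position, orientation): joint-space move of the TCP to a pose.
- servo_line(position, rot=None, velocity=0.15, threshold=None): straight line of the TCP; rot=None keeps the orientation; velocity is the mean speed in m/s. With threshold (N) it stops when the force on the tool has changed by that much, and returns True; else False.
- move_j(angles): joint-space move.
- gripper_to(opening, strength=None): finger opening in m; strength is the grip in N (None keeps the last); returns when the fingers have stopped.
- dwell(seconds).
- ik(position, orientation): joint angles nearest the present ones, or None.
- observe(): the state.
- snapshot(name): name is "scene" or "top"; returns a dict with "img" (384x512x3 uint8, red, green, blue), "z_map" (384x512 float32, m along the optical axis (not along the pixel's ray), 0 where there is no reading), "camera_matrix" (3x3 intrinsics, pixels), "xyz" and "orientation" of the camera in the world. Camera axes: x right, y down, z forward; pixel columns grow to the right and rows downward; lengths in m; the calibration is good to about 2 mm. A picture is of the moment at which its call begins.
A pose or a line that the arm cannot do raises IKError and nothing moves.
- finish_job(): hands the job in; it is judged then, once.
The state is a dict: "clock": time; "joints": joint angles; "joint_vel": joint speeds; "tau": joint torques, N m; "tcp_pos": TCP position; "eef_rot": TCP orientation; "ft_force": force on the tool from outside, world axes, zero at the start; "wrist_torque": the same for the moment, N m; "gripper_width": finger opening in m; "gripper_force": force on a finger pad.
Only numpy, scipy, OpenCV 4.12 (cv2) and the standard library are available. Lean on these libraries where they do the work, as an engineer would, in place of code of your own. Each camera call takes 0.05 s, during which the arm holds its last target. There are 200 camera calls.

## Task

Take the teal-edged picture card of the cup from the card rack and stand it in the middle of the sloped display stand, lower edge on the ledge, back against the leaning board, picture facing the gate, and let go of it. Then squeeze the handles of the orange spring clamp, take it off the rim of the lost property box and hold it spread wide around the middle of the card's top edge, one jaw in front and one behind, reaching 1 to 2 cm below the edge and touching neither card nor stand, so that I can slip the owner's note in. Finish while still holding it open there; never pinch or bump the card with the clamp, and leave the other cards and the found things where they are.

Things in the scene. Friction and masses are not known exactly. Their poses are not given: they have to be found in the camera images.
- cup_card: Cup picture card: rigid board 8 mm thick (x), 90 wide (y), 120 tall (z), about 70 g, teal edges, teal cup printed on its +x face. Origin: centre of its lower edge face; z runs up to the top edge. Starts upright in one of the rack's three slots, its lower 20 mm between the slot's strips, picture towards the gate.
- cup_card_picture (a point): Middle of the printed (+x) face of the cup card, 60 mm above its lower edge.
- drum_card: Same kind of card with red edges and a drum picture; same origin and axes. To be left in the rack.
- hammer_card: Same kind of card with yellow edges and a hammer picture; same origin and axes. To be left in the rack.
- card_rack: Fixed pale wooden rack, 190 (x) x 106 (y) mm; origin: centre of its underside. Slots run along y at x = -62, 0 and +62 mm, 11 mm wide between strips 8 mm thick, strip tops 32 mm above the bench. Cards stand on its base board 12 mm above the bench, top edges at 132 mm. Which card is in which slot changes.
- stand: Fixed wooden display stand on a base 130 x 130 mm. Origin: underside, its +x is the front (towards the gate, away from the robot). The ledge is about 48 mm above the bench and the top of the leaning board about 116 mm.
- stand_back: Back board and ledge. Origin: corner where board face meets ledge top, mid width; z up the face, which leans back 0.26 rad (to the stand's -x); y along the ledge; x out of the board. Board 70 mm up the slope, 120 wide, 10 thick. Ledge square to the board, groove 15 mm from board to lip, lip 9 high, 6 thick. A well seated card has its origin at (4, 0, 0) mm, axes along these, top 50 free.
- lost_box: Fixed open plywood box, 200 (x) x 150 (y) x 100 mm high, walls 8 mm. Origin: centre of its underside. The clamp is parked on its +y wall.
- clamp: Orange spring clamp, about 70 g. Origin: on its pivot pin (along y, 36 mm long), 132 mm above the bench as parked. Parked, z is up: handles rise 50 mm above the pin in a V, 24 mm wide (y), 50 mm apart outside at their ends (x); jaws hang 52 mm below the pin, on both sides of the wall. The frame belongs to jaw_a's half and turns with it, up to 0.3 rad about y, as the handles are squeezed.
- jaw_a (a point): Inner lower end of the 14 mm high rubber pad on the jaw that is on the clamp's +x side as parked, 20 mm below the box's rim there.
- jaw_b (a point): Inner lower end of the pad of the other jaw.
- clamp_arm (a joint): Opening of the clamp: 0 shut, 0.154 rad parked on the 8 mm wall, 0.76 fully spread (stop). Squeezing the handles together along the clamp's x spreads the jaws: about 4 N at the handle ends to begin, 7 N at the stop; released, it snaps shut. Tips 23 mm apart at 0.45. At the stop: tips 39 mm apart and 48 mm below the pin, handles parallel, 21 mm across outside.
- tea_cup: Teal plastic tea cup, 72 mm across, 60 mm high; origin under its centre. Leave it alone.
- toy_hammer: Wooden toy hammer lying flat, 183 mm long, 42 mm high; origin on the bench under the handle. Leave it alone.
- tin_drum: Red and yellow tin drum, 103 mm across, 80 mm high; origin under its centre. Leave it alone.
- wand: Pink wand lying flat, about 220 mm long, 12 mm high; origin under the star. Leave it alone.
- piggy_bank: Brown ceramic piggy bank, 114 mm long, 93 mm high; origin under its belly. Leave it alone.
Mind the look-alikes: they are no part of the job. Leave any purple look-alike of the clamp alone. What is shaped like the stand but purple is not meant.

How it is judged:
By the outcome, as a careful person would: the job done as asked, in the order asked, and still so for the second after the job is handed in, while the arm keeps its last pose, push and grip.
It also fails if it takes over 51 s, if anything falls off the work surface, if the arm or the gripper's body presses on something with over 40 N, if the wrist force passes 120 N, or if a joint passes its speed limit or range.

## Working session

There is one attempt and no reset: what is moved stays moved. The work goes in short steps, each a Python script; the robot and the scene stay as the last script left them, time stands still between calls to the robot, and variables do not carry over. Pictures are saved under pics/ and viewed, at most 10 in all, crops included, and the job is handed in when it is done.

```bash
ls; mkdir -p pics; cat > h.py <<'E'
from workcell import *
import numpy as np, cv2
from scipy.spatial.transform import Rotation as R
def cloud(s):
    K=np.array(s["camera_matrix"]);z=s["z_map"];v,u=np.mgrid[:z.shape[0],:z.shape[1]]
    p=np.stack([(u-K[0,2])/K[0,0]*z,(v-K[1,2])/K[1,1]*z,z],-1)
    o=np.array(s["orientation"]);M=o if o.shape==(3,3) else R.from_euler('xyz',o).as_matrix()
    w=p@M.T+np.array(s["xyz"]);w[z==0]=np.nan;return w
def save(s,n): cv2.imwrite(f"pics/{n}.png",cv2.cvtColor(s["img"],cv2.COLOR_RGB2BGR))
E
python3 - <<'E'
from h import *
for n in("scene","top"):
    s=snapshot(n);save(s,n+"0");np.savez(n+"0.npz",img=s["img"],w=cloud(s));print(n,s["xyz"],s["orientation"],s["camera_matrix"])
o=observe();print(o)
E
```

```text
pics
scene [1.51338085 0.13547017 0.8920071 ] [-2.25103697 -0.01733943  1.77976079] [[490.69429836   0.         262.3193024 ]
 [  0.         490.69429836 187.08032882]
 [  0.           0.           1.        ]]
top [ 0.38732798 -0.03109798  1.21915368] [-2.99304442e+00 -2.71625146e-04 -1.59189283e+00] [[464.93562193   0.         253.14733468]
 [  0.         464.93562193 202.82647511]
 [  0.           0.           1.        ]]
{'clock': 0.1, 'joints': array([-1.44549144e+00,  4.94160323e-01,  1.34606628e+00, -4.95905167e-06,
        1.30250562e+00, -9.55128559e-02]), 'joint_vel': array([ 0.00157269, -0.00048318, -0.00219742, -0.0004099 , -0.00283276,
        0.00214278]), 'tau': array([-4.04312532e-04, -8.83594680e+01, -3.84560645e+01, -3.36048561e-04,
        5.19822715e-03,  1.55803895e-05]), 'tcp_pos': array([ 0.13684506, -0.60950093,  0.23073644]), 'eef_rot': array([-3.14045783e+00, -1.03919108e-04,  2.20819002e-01]), 'ft_force': array([ 0.08503723,  0.23361121, -0.4749113 ]), 'wrist_torque': array([ 0.01742566, -0.03040161,  0.02920384]), 'gripper_force': 0.0, 'gripper_width': 0.08507128007538377}
```

View pics/scene0.png

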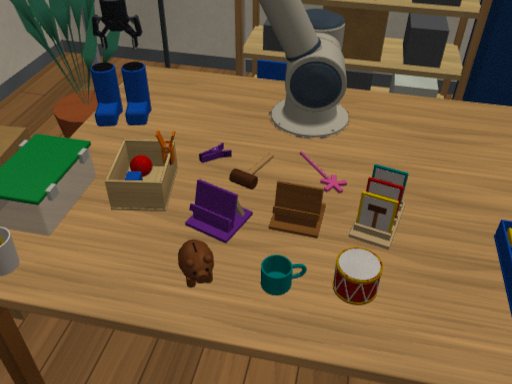

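View pics/top0.png

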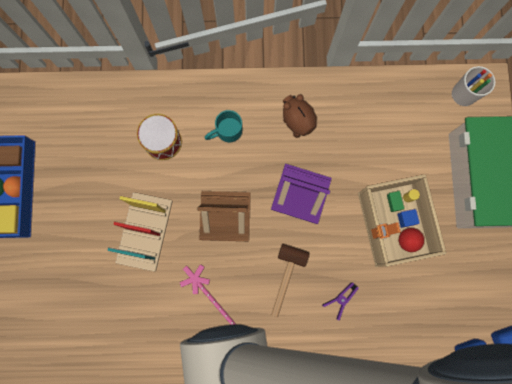

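Scene view: the rack is at right, with the teal card at (390,180) in the slot nearest the robot. The brown stand is at (298,208), the box at (143,175) and the orange clamp on its right wall at (168,150). In the top view the teal card is at (133,254), the stand at (225,216) and the clamp at (386,231).

```bash
python3 - <<'E'
from h import *
A=[];C=[]
for n in("scene","top"):
    d=np.load(n+"0.npz");img=d["img"];w=d["w"]
    hsv=cv2.cvtColor(img,cv2.COLOR_RGB2HSV).astype(int)
    boxes={"scene":dict(rack=(345,160,412,250),stand=(265,178,330,240),box=(105,125,182,212),clamp=(155,128,180,168)),
     "top":dict(rack=(100,188,178,275),stand=(194,186,254,246),box=(358,172,446,268),clamp=(368,218,402,242))}[n]
    for k,(a,b,c,e) in boxes.items():
        P=w[b:e,a:c].reshape(-1,3);H=hsv[b:e,a:c].reshape(-1,3);ok=np.isfinite(P[:,0]);P=P[ok];H=H[ok]
        def rect(Q,t):
            if len(Q)<8: print(n,k,t,len(Q));return
            (cx,cy),(l,m),an=cv2.minAreaRect((Q[:,:2]*1000).astype(np.float32)); print(n,k,t,len(Q),"c",round(cx,1),round(cy,1),"sz",round(l,1),round(m,1),"ang",round(an,1),"z",np.percentile(Q[:,2],[2,50,98]).round(4))
        if k=="rack":
            t=(H[:,0]>82)&(H[:,0]<98)&(H[:,1]>120)
            rect(P[t&(P[:,2]>.05)],"teal");rect(P[t&(P[:,2]>.125)],"tealtop")
            rd=((H[:,0]<6)|(H[:,0]>174))&(H[:,1]>150);rect(P[rd&(P[:,2]>.125)],"redtop")
            y=(H[:,0]>23)&(H[:,0]<33)&(H[:,1]>170);rect(P[y&(P[:,2]>.125)],"yeltop")
            rect(P[(P[:,2]>.006)&(P[:,2]<.04)],"base")
        if k=="stand":
            rect(P[P[:,2]>.008],"all");rect(P[P[:,2]>.105],"top");rect(P[(P[:,2]<.02)&(P[:,2]>.006)],"base")
        if k=="box": rect(P[(P[:,2]>.09)&(P[:,2]<.106)],"rim")
        if k=="clamp":
            o=(H[:,0]>4)&(H[:,0]<14)&(H[:,1]>190);rect(P[o],"or");rect(P[o&(P[:,2]>.155)],"handles");rect(P[o&(P[:,2]>.17)],"tips")
            print(np.c_[P[o],H[o]][::6].round(3).tolist())
    big=cv2.resize(img[boxes["clamp"][1]-15:boxes["clamp"][3]+15,boxes["clamp"][0]-15:boxes["clamp"][2]+15],None,fx=6,fy=6,interpolation=2);C.append(cv2.resize(big,(390,400)))
cv2.imwrite("pics/cl.png",cv2.cvtColor(np.hstack(C),cv2.COLOR_RGB2BGR))
E
```

```text
scene rack teal 131 c 441.7 262.5 sz 87.5 16.8 ang 73.5 z [0.0955 0.1286 0.1332]
scene rack tealtop 97 c 441.6 262.2 sz 87.0 16.8 ang 73.5 z [0.1257 0.1295 0.1334]
scene rack redtop 110 c 501.5 251.4 sz 89.2 14.4 ang 77.2 z [0.1255 0.1295 0.1332]
scene rack yeltop 116 c 562.0 237.1 sz 86.5 11.8 ang 77.2 z [0.1257 0.1297 0.1334]
scene rack base 892 c 484.2 217.4 sz 180.9 215.2 ang 77.1 z [0.0066 0.0134 0.0377]
scene stand all 2330 c 480.2 43.8 sz 129.7 252.9 ang 87.2 z [0.0085 0.0563 0.1131]
scene stand top 223 c 542.0 40.8 sz 119.4 16.3 ang 87.0 z [0.1054 0.1111 0.1154]
scene stand base 678 c 480.6 44.0 sz 129.6 254.0 ang 87.0 z [0.0066 0.0104 0.0191]
scene box rim 652 c 506.8 -399.2 sz 208.0 162.8 ang 10.7 z [0.0902 0.0961 0.1015]
scene clamp or 113 c 485.7 -338.8 sz 39.2 37.4 ang 44.2 z [0.0879 0.1366 0.1753]
scene clamp handles 23 c 490.7 -335.4 sz 44.6 17.6 ang 78.0 z [0.1563 0.1675 0.1762]
scene clamp tips 9 c 486.2 -334.7 sz 9.9 45.1 ang 9.4 z [0.1715 0.1747 0.1762]
[[0.484, -0.355, 0.176, 13.0, 255.0, 141.0], [0.48, -0.355, 0.167, 13.0, 255.0, 144.0], [0.481, -0.352, 0.162, 13
[... 724 characters left out ...]
l 87 c 439.1 262.4 sz 88.9 5.1 ang 77.2 z [0.0828 0.1319 0.1357]
top rack tealtop 81 c 439.1 262.4 sz 88.9 5.1 ang 77.2 z [0.1284 0.1322 0.1357]
top rack redtop 97 c 499.2 250.3 sz 89.3 6.2 ang 76.2 z [0.1273 0.1321 0.1366]
top rack yeltop 0
top rack base 2479 c 502.9 265.9 sz 213.1 198.3 ang 3.4 z [0.0071 0.0134 0.0356]
top stand all 2404 c 536.8 40.6 sz 131.8 130.5 ang 87.1 z [0.0087 0.0151 0.116 ]
top stand top 228 c 540.4 39.4 sz 119.0 12.2 ang 86.7 z [0.1066 0.1141 0.1189]
top stand base 1442 c 536.2 43.4 sz 155.0 153.4 ang 88.8 z [0.0072 0.0123 0.0175]
top box rim 1050 c 506.8 -399.8 sz 200.1 161.9 ang 10.1 z [0.0905 0.0992 0.104 ]
top clamp or 0
top clamp handles 0
top clamp tips 0
[]
```

View pics/cl.png

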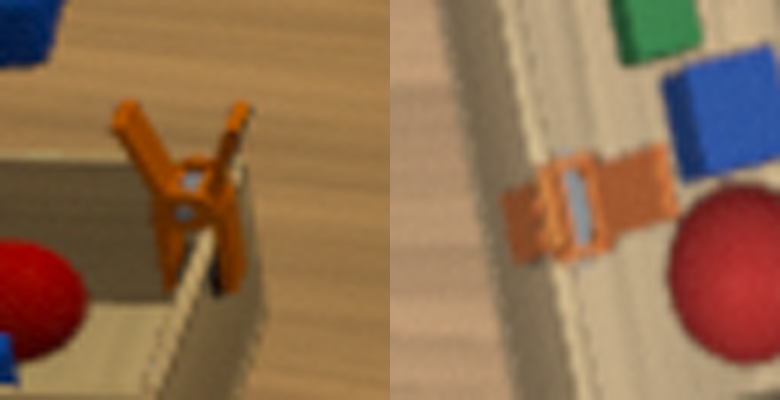

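The crop shows the clamp's V handles, grey pin and jaws straddling the right wall. In the top view the pin is near full-image pixel (383.7,230.7). Next I refine the stand plane, wall and clamp.

```bash
python3 - <<'E'
from h import *
S=np.load("scene0.npz");T=np.load("top0.npz")
# stand face: scene cam
w=S["w"][178:240,265:330].reshape(-1,3);yw=np.radians(-3.1)
ex=np.array([np.cos(yw),np.sin(yw),0]);ey=np.array([-np.sin(yw),np.cos(yw),0])
for nm,w in(("scene",w),("top",T["w"][186:246,194:254].reshape(-1,3))):
    w=w[np.isfinite(w[:,0])]
    q=np.c_[(w-[.537,.041,0])@ex,(w-[.537,.041,0])@ey,w[:,2]]
    m=(q[:,2]>.065)&(q[:,2]<.112)&(abs(q[:,1])<.055)&(q[:,0]>-.03)
    A=np.c_[q[m][:,1:],np.ones(m.sum())];b=q[m][:,0]
    for i in range(6):
        k=np.linalg.lstsq(A,b,rcond=None)[0];r=abs(b-A@k);g=r<max(.004,np.median(r)*2);A=A[g];b=b[g]
    print(nm,"face x=",k.round(4),len(b),"x at z.048",k[1]*.048+k[2],"tilt",np.arctan(-k[1]),"dyaw deg",np.degrees(-k[0]),"resid",np.std(b-A@k))
    for lo,hi in((.105,.13),(.008,.02)):
        g=(q[:,2]>lo)&(q[:,2]<hi);print(" y range",np.percentile(q[g,1],[1,99]).round(4),"x",np.percentile(q[g,0],[1,99]).round(4))
    g=(abs(q[:,1])<.05)&(q[:,0]>.01)&(q[:,2]>.04)&(q[:,2]<.064);print(" ledge",[(round(x,3),q[g&(abs(q[:,0]-x)<.0015),2].mean().round(4)) for x in np.arange(.016,.06,.003)])
# box rim fits
for nm,w in(("scene",S["w"][125:212,105:182]),("top",T["w"][172:268,358:446])):
    w=w.reshape(-1,3);w=w[np.isfinite(w[:,0])];w=w[(w[:,2]>.092)&(w[:,2]<.106)]
    for a in(8,9,10,11,12,13):
        c,s=np.cos(np.radians(a)),np.sin(np.radians(a));u=w[:,:2]@np.array([[c,-s],[s,c]])
        h=np.histogram(u[:,1],bins=np.arange(u[:,1].min(),u[:,1].max(),.002))[0];print(nm,a,(h**2).sum(),np.percentile(u,[1,99],axis=0).round(4).tolist())
# clamp in top
w=T["w"][212:248,362:408];im=T["img"][212:248,362:408].astype(int)
H=cv2.cvtColor(T["img"],cv2.COLOR_RGB2HSV)[212:248,362:408].astype(int)
m=(w[...,2]>.112)&np.isfinite(w[...,2]);Q=w[m]
print("clamp",len(Q),cv2.minAreaRect((Q[:,:2]*1000).astype(np.float32)));print(np.c_[Q,im[m]][::5].round(3).tolist())
# cards
Q=T["w"][188:275,100:178].reshape(-1,3);Q=Q[np.isfinite(Q[:,0])&(Q[:,2]>.124)]
_,lab,cen=cv2.kmeans((Q[:,:2]*1000).astype(np.float32),3,None,(3,50,.1),10,cv2.KMEANS_PP_CENTERS)
for i in range(3): print("card",cv2.minAreaRect((Q[lab[:,0]==i][:,:2]*1000).astype(np.float32)),cv2.fitLine((Q[lab[:,0]==i][:,:2]*1000).astype(np.float32),cv2.DIST_HUBER,0,.01,.01).ravel())
E
```

```text
scene face x= [-0.0029 -0.2633  0.0363] 652 x at z.048 0.023638079752866033 tilt 0.25748593302211115 dyaw deg 0.16829399524861824 resid 0.0019012555603920317
 y range [-0.0586  0.0585] x [-0.0028  0.0127]
 y range [-0.0632  0.0642] x [-0.1756  0.0669]
 ledge [(np.float64(0.016), np.float64(0.0598)), (np.float64(0.019), np.float64(0.0582)), (np.float64(0.022), np.float64(0.0554)), (np.float64(0.025), np.float64(0.0531)), (np.float64(0.028), np.float64(0.053)), (np.float64(0.031), np.float64(nan)), (np.float64(0.034), np.float64(0.0572)), (np.float64(0.037), np.float64(0.0583)), (np.float64(0.04), np.float64(0.0572)), (np.float64(0.043), np.float64(0.0531)), (np.float64(0.046), np.float64(0.0503)), (np.float64(0.049), np.float64(0.0498)), (np.float64(0.052), np.float64(0.0478)), (np.float64(0.055), np.float64(nan)), (np.float64(0.058), np.float64(nan))]
top face x= [ 0.0007  0.6555 -0.0654] 124 x at z.048 -0.033918945060779915 tilt -0.5802379099114252 dyaw deg -0.03942788259429453 resid 0.0018908919747913347
 y range [-0.0607  0.057 ] x [-0.0025  0.0094]
 y range [-0.0657  0.0621] x [-
[... 3884 characters left out ...]
64, -0.341, 0.143, 192.0, 114.0, 63.0], [0.464, -0.327, 0.116, 113.0, 72.0, 48.0], [0.462, -0.336, 0.144, 176.0, 122.0, 80.0]]
card ((439.9872131347656, 262.9833068847656), (90.5936050415039, 8.315997123718262), 76.74118041992188) [2.2847472e-01 9.7354984e-01 4.3984451e+02 2.6259720e+02]
card ((560.9664916992188, 237.02078247070312), (90.03602600097656, 8.217382431030273), 76.71571350097656) [2.2480248e-01 9.7440434e-01 5.6048328e+02 2.3645238e+02]
card ((500.5515441894531, 250.1356658935547), (89.66291046142578, 8.284867286682129), 76.71163177490234) [2.2642803e-01 9.7402787e-01 5.0024008e+02 2.4968799e+02]<stdin>:16: RuntimeWarning: Mean of empty slice.
  ret = ret.dtype.type(ret / rcount)
```

```bash
cat >> h.py <<'E'
def rpy(M): return R.from_matrix(M).as_euler('xyz')
def tool(yd,zd):  # tool y along yd, z along zd
    return np.c_[np.cross(yd,zd),yd,zd]
d=lambda a:np.array([np.cos(np.radians(a)),np.sin(np.radians(a)),0.])
CARD=np.array([.440,.2628,.012]);CX=d(-12.9);UP=np.array([0,0,1.])
RS=R.from_euler('zy',[np.radians(-3.0),-.26]).as_matrix()
SC=np.array([.537,.041,.048])+.0236*d(-3.0)-.0007*d(87)
CL=np.array([.478,-.3385,.132]);CLX=d(100.5)
def on_stand(x,y,z): return SC+RS@np.array([x,y,z])/1000
E
python3 - <<'E'
from h import *
for s in(1,-1):
    Rc=rpy(tool(s*CX,-UP)); Rp=rpy(tool(s*RS[:,0],-RS[:,2])); Rk=rpy(tool(s*CLX,-UP))
    for n,p,r in(("card up",CARD+[0,0,.235],Rc),("card",CARD+[0,0,.085],Rc),("place up",on_stand(6,0,150),Rp),("place",on_stand(4,0,85),Rp),("clamp up",CL+[0,0,.12],Rk),("clamp",CL+[0,0,.02],Rk),("final",on_stand(4,0,173),Rp),("final up",on_stand(4,0,250),Rp)):
        j=ik(p,r);print(s,n,None if j is None else np.round(j,2))
E
```

```text
1 card up [ 0.42  0.32  1.6  -0.    1.23  0.65]
1 card [ 0.42  0.52  1.77 -0.    0.85  0.65]
1 place up [-0.05  0.31  1.84  0.02  0.74 -0.01]
1 place [-0.05  0.43  1.88  0.02  0.58 -0.01]
1 clamp up [-0.72  0.42  1.42 -0.    1.31 -2.47]
1 clamp [-0.72  0.53  1.54 -0.    1.08 -2.47]
1 final [-0.05  0.26  1.82  0.02  0.79 -0.01]
1 final up [-0.05  0.14  1.75  0.02  0.99 -0.  ]
-1 card up [ 0.42  0.32  1.6  -0.    1.23 -2.49]
-1 card [ 0.42  0.52  1.77 -0.    0.85 -2.49]
-1 place up None
-1 place None
-1 clamp up [-0.72  0.42  1.42 -0.    1.31  0.67]
-1 clamp [-0.72  0.53  1.54 -0.    1.08  0.67]
-1 final None
-1 final up None
```

```bash
python3 - <<'E'
from h import *
gripper_to(.04,40)
p=observe()["tcp_pos"];servo_line([p[0],p[1],.33],velocity=.3)
Rc=rpy(tool(CX,-UP))
move_pose(CARD+[0,0,.235],Rc);print(observe()["clock"])
c=servo_line(CARD+[0,0,.085],velocity=.15,threshold=8);o=observe();print(c,o["tcp_pos"],o["eef_rot"],Rc,o["clock"])
if not c:
    print(gripper_to(0,40));o=observe();print(o["gripper_width"],o["gripper_force"],o["ft_force"],o["clock"])
    print(servo_line(CARD+[0,0,.245],velocity=.15));o=observe();print(o["gripper_width"],o["tcp_pos"],o["ft_force"],o["clock"])
s=snapshot("scene");w=cloud(s);np.savez("s1.npz",img=s["img"],w=w)
cv2.imwrite("pics/s1.png",cv2.cvtColor(cv2.resize(s["img"][60:260,240:440],None,fx=3,fy=3,interpolation=2),cv2.COLOR_RGB2BGR))
E
```

```text
4.325
False [0.44041411 0.26294805 0.09763529] [ 3.14072878e+00 -6.31775187e-04  1.34559686e+00] [3.14159265 0.         1.34564885] 5.475
False
0.007600583871734935 39.72372829914093 [-4.13120169  2.80421078  9.66582683] 5.8583
False
0.007524048059434439 [0.43959438 0.26259871 0.25625252] [-0.1524746  -0.25017503 -1.5947547 ] 7.075
```

View pics/s1.png

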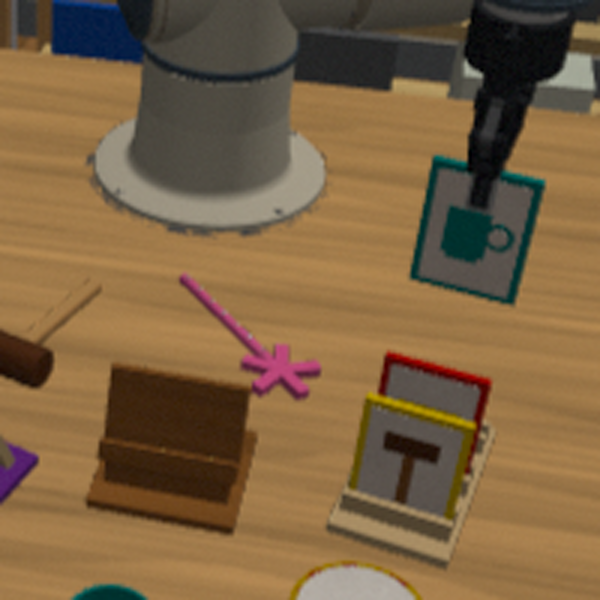

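The cup card is held squarely at about (480,230) in the 3x crop; the other cards are undisturbed. I measure the card in the hand, then place it.

```bash
python3 - <<'E'
from h import *
D=np.load("s1.npz");w=D["w"][100:170,365:430].reshape(-1,3);o=observe()
M=R.from_euler('xyz',o["eef_rot"]).as_matrix();q=(w-o["tcp_pos"])@M*1000 # tool frame: y=card x, z=-card z, x=?
H=cv2.cvtColor(D["img"],cv2.COLOR_RGB2HSV)[100:170,365:430].reshape(-1,3).astype(int)
t=(H[:,0]>82)&(H[:,0]<98)&(H[:,1]>100)&(abs(q[:,1])<20)&(q[:,2]<100)&(q[:,2]>-50)&(abs(q[:,0])<60)
print(t.sum(),"x",np.percentile(q[t,0],[1,3,50,97,99]).round(1),"z",np.percentile(q[t,2],[1,3,97,99]).round(1),"y",np.percentile(q[t,1],[5,50,95]).round(1))
f=(abs(q[:,0])<42)&(q[:,2]>5)&(q[:,2]<80)&(abs(q[:,1])<20);print(np.linalg.lstsq(np.c_[q[f][:,[0,2]],np.ones(f.sum())],q[f,1],rcond=None)[0])
Rp=rpy(tool(RS[:,0],-RS[:,2]));H0=85
p=on_stand(6.5,0,H0+75);move_pose(p,Rp);print(observe()["clock"])
servo_line(on_stand(6.5,0,H0+12),velocity=.12);o=observe();print(o["clock"],o["ft_force"],(RS.T@(o["tcp_pos"]-SC)*1000).round(1))
c=servo_line(on_stand(6.5,0,H0-8),velocity=.03,threshold=4);o=observe();print(c,o["clock"],o["ft_force"],(RS.T@(o["tcp_pos"]-SC)*1000).round(1))
s=snapshot("scene");np.savez("s2.npz",img=s["img"],w=cloud(s))
cv2.imwrite("pics/s2.png",cv2.cvtColor(cv2.resize(s["img"][120:260,240:380],None,fx=4,fy=4,interpolation=2),cv2.COLOR_RGB2BGR))
E
```

```text
506 x [-42.9 -42.4  -2.8  42.6  43.1] z [-34.7 -33.9  82.2  83.3] y [1.1 4.9 8.8]
[-1.07290139e-03 -1.93082136e-02  5.95336133e+00]
8.0917
8.7667 [ 0.441275    0.42810275 -0.45235513] [ 6.7  0.4 97.3]
True 9.225 [-1.35169629  0.47606747  3.29100956] [ 6.7  0.2 85.5]
```

View pics/s2.png

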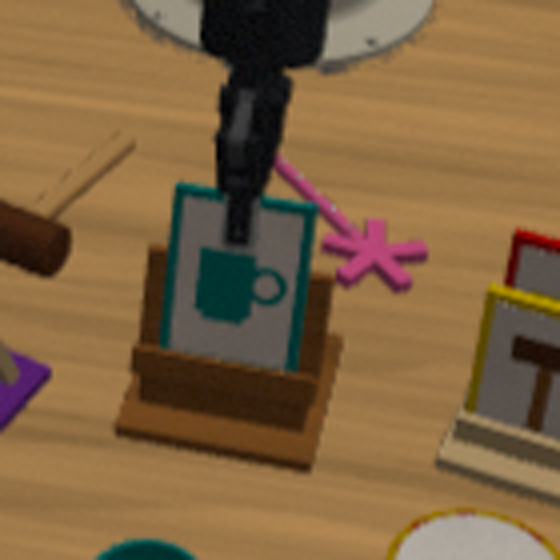

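The card's lower edge is behind the lip at (230,360) and centred on the stand, with ledge contact where expected. Next: push it to the board, release, back out and check.

```bash
python3 - <<'E'
from h import *
loc=lambda o:(RS.T@(o["tcp_pos"]-SC)*1000).round(1)
o=observe();z=loc(o)[2];y=loc(o)[1]
c=servo_line(on_stand(1,y,z+.3),velocity=.02,threshold=4);o=observe();print(c,o["clock"],o["ft_force"],loc(o))
x=loc(o)[0]
gripper_to(.045);o=observe();print(o["gripper_width"],loc(o),o["clock"])
servo_line(on_stand(x,y,z+90),velocity=.12);o=observe();print(o["clock"])
for n in("scene","top"):
    s=snapshot(n);np.savez(n+"3.npz",img=s["img"],w=cloud(s))
    if n=="scene": save({"img":cv2.resize(s["img"][120:260,240:380],None,fx=4,fy=4,interpolation=2)},"s3")
    w=cloud(s);q=((w-SC)@RS*1000).reshape(-1,3);H=cv2.cvtColor(s["img"],cv2.COLOR_RGB2HSV).reshape(-1,3).astype(int)
    b=(abs(q[:,0]-4)<20)&(abs(q[:,1])<60)&(q[:,2]>20)&(q[:,2]<130)
    t=b&(H[:,0]>82)&(H[:,0]<98)&(H[:,1]>100)
    print(n,t.sum(),"y",np.percentile(q[t,1],[1,50,99]).round(1) if t.any() else 0,"ztop",np.percentile(q[t,2],[97,99]).round(1))
    e=t&(q[:,2]>112);print(" top edge x",np.percentile(q[e,0],[5,50,95]).round(1),"y",np.percentile(q[e,1],[1,99]).round(1))
    f=b&(abs(q[:,1])<38)&(q[:,2]<112);print(" face",np.linalg.lstsq(np.c_[q[f][:,1:],np.ones(f.sum())],q[f,0],rcond=None)[0].round(4),q[f].mean(0).round(1))
E
```

```text
True 9.5333 [2.61978518 0.28506663 1.80209227] [ 3.7  0.1 85.7]
0.04519469570243821 [ 3.3  0.2 85.6] 9.9833
10.8833
scene 477 y [-42.3  -1.1  45.2] ztop [118.5 119.2]
 top edge x [ 3.7  7.3 11.2] y [-40.3  44.1]
 face [ 1.7000e-03 -4.9000e-03  9.2231e+00] [ 8.9  0.2 67.1]
top 16 y [-42.2 -39.2 -13.3] ztop [122.  122.8]
 top edge x [6.7 8.5 8.9] y [-40.9 -36.4]
 face [ 4.48000e-02 -4.90000e-03  1.16346e+01] [ 10.2 -26.   64.9]
```

View pics/s3.png

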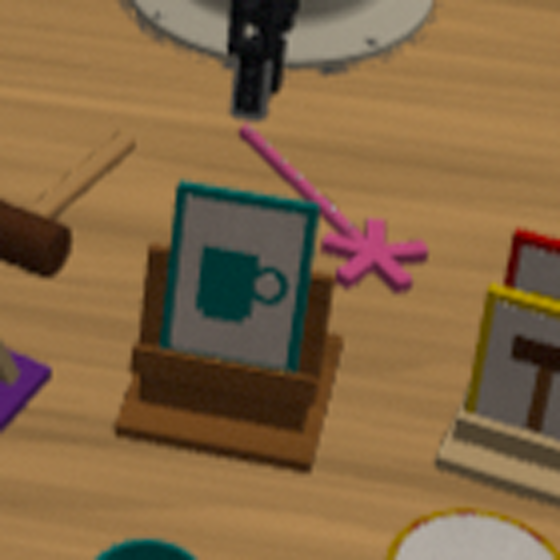

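The card is seated: it leans on the board, is centred, its lower edge is behind the lip and the picture faces the gate. Now the clamp.

```bash
python3 - <<'E'
from h import *
Rk=rpy(tool(-CLX,-UP))
move_pose(CL+[0,0,.14],Rk);gripper_to(.082,30);print(observe()["clock"])
c=servo_line(CL+[0,0,.021],velocity=.12,threshold=6);o=observe();print(c,o["tcp_pos"]-CL,o["ft_force"],o["clock"])
if not c:
    gripper_to(.0,30);o=observe();print(o["gripper_width"],o["gripper_force"],o["ft_force"],o["clock"])
C=[]
for n,(a,b) in(("scene",(125,90)),("top",(330,170))):
    s=snapshot(n);np.savez(n+"4.npz",img=s["img"],w=cloud(s));C.append(cv2.resize(s["img"][b:b+100,a:a+100],(400,400),interpolation=2))
save({"img":np.hstack(C)},"s4")
E
```

```text
12.8667
False [ 0.00033669 -0.00030724  0.02166659] [-0.49443439  0.15305725  0.01938718] 14.0083
0.01998069867947575 34.87120270729065 [-0.58597138  0.36819753  0.37881789] 14.5917
```

View pics/s4.png

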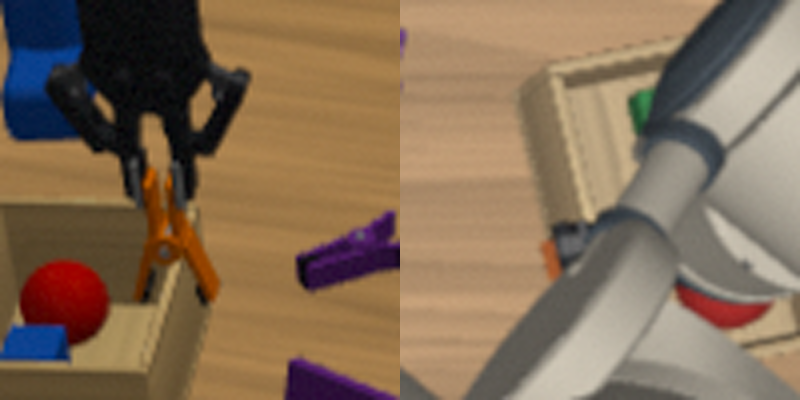

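The handles are squeezed shut between the fingers at a width of 20 mm, and the jaws are spread around the wall at about (150–210,290). Next: lift off, go above the card and measure the clamp in the hand.

```bash
python3 - <<'E'
from h import *
servo_line(CL+[0,0,.16],velocity=.12);o=observe();print(o["gripper_width"],o["clock"],o["ft_force"])
Rp=rpy(tool(RS[:,0],-RS[:,2]))
move_pose(on_stand(4,0,250),Rp);o=observe();print(o["gripper_width"],o["clock"],o["ft_force"],(RS.T@(o["tcp_pos"]-SC)*1000).round(1))
C=[]
for n,(a,b) in(("scene",(250,90)),("top",(175,160))):
    s=snapshot(n);w=cloud(s);np.savez(n+"5.npz",img=s["img"],w=w);C.append(cv2.resize(s["img"][b:b+110,a:a+110],(400,400),interpolation=2))
    q=((w-SC)@RS*1000).reshape(-1,3);H=cv2.cvtColor(s["img"],cv2.COLOR_RGB2HSV).reshape(-1,3).astype(int)
    m=(abs(q[:,0]-4)<50)&(abs(q[:,1])<40)&(q[:,2]>140)&(q[:,2]<245)
    oj=m&(H[:,1]>180)&(H[:,0]<20)
    for lo in range(145,245,10):
        k=m&(q[:,2]>=lo)&(q[:,2]<lo+10)
        if k.sum()>2:print(n,lo,k.sum(),(k&oj).sum(),"x",np.percentile(q[k,0],[3,25,50,75,97]).round(1),"y",np.percentile(q[k,1],[3,50,97]).round(1))
save({"img":np.hstack(C)},"s5")
E
```

```text
0.019708611429365964 16.0 [ 1.07551712 -0.23152979 -0.80487693]
0.019766193325118368 17.4083 [-0.51650137 -0.11820602 -0.7199332 ] [  4.6  -0.7 249.9]
scene 165 16 2 x [-16.6 -14.1  27.7  31.3  33.9] y [-12.4   5.2  11. ]
scene 175 57 45 x [-14.6  27.2  30.3  32.4  36.6] y [-11.9   2.3  11.1]
scene 185 49 49 x [-12.2  25.6  27.5  28.9  32.2] y [-12.8  -0.4   9.8]
scene 195 48 48 x [-10.5  23.5  24.7  26.5  28.9] y [-11.7   0.2   9.9]
scene 205 55 49 x [ 7.7 18.4 21.4 23.  27.3] y [-15.3  -1.1  14.2]
scene 215 68 60 x [-0.5 14.6 17.6 19.6 23.3] y [-15.8   0.4  14.9]
scene 225 57 56 x [ 0.5 12.1 14.1 16.2 18.5] y [-16.4   0.5  14.2]
scene 235 46 44 x [-1.  13.5 14.6 16.  19.3] y [-12.8  -0.6  10.3]
top 175 5 0 x [23.3 31.8 32.2 32.3 32.4] y [-14.1 -11.4  -7.2]
top 185 9 2 x [25.3 27.5 28.9 30.9 31. ] y [-14.3 -12.4  -9.8]
top 195 4 0 x [25.8 25.8 25.9 26.5 27.7] y [-12.5 -10.5  -8.7]
top 205 10 3 x [21.6 22.8 23.7 24.5 24.8] y [-13.2 -10.1  -5.4]
```

View pics/s5.png

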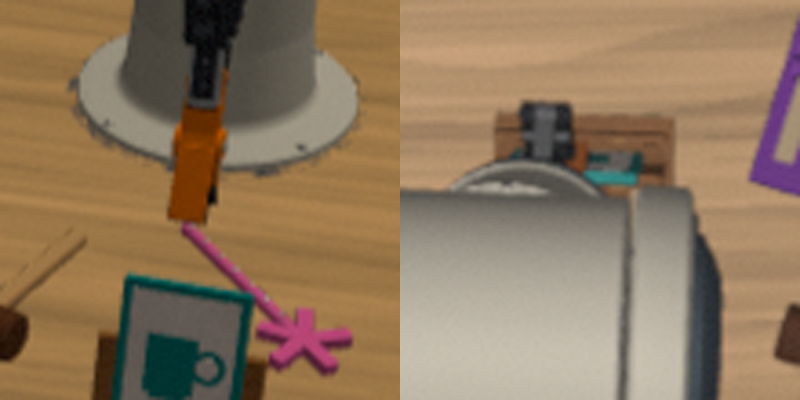

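The clamp points down the card's axis above its middle, with jaw tips at about (190,220) in the left crop. I check the tip height more finely before lowering.

```bash
python3 - <<'E'
from h import *
D=np.load("scene5.npz");q=((D["w"]-SC)@RS*1000);H=cv2.cvtColor(D["img"],cv2.COLOR_RGB2HSV).astype(int)
m=(abs(q[...,0]-4)<50)&(abs(q[...,1])<40)&(q[...,2]>130)&(q[...,2]<250)
for r in range(120,160):
    k=np.where(m[r])[0]
    if len(k): print(r,[(int(c),*q[r,c].round(0).astype(int).tolist(),*(D["img"][r,c].tolist())) for c in k[::3]])
D=np.load("scene4.npz");w=D["w"];H=cv2.cvtColor(D["img"],cv2.COLOR_RGB2HSV).astype(int)
n=(w-CL)*1000;m=(H[...,0]<18)&(H[...,1]>190)&(abs(n[...,0])<40)&(abs(n[...,1])<50)&(n[...,2]>-70)
v=n[m];lx=v[:,:2]@CLX[:2]
for lo in range(-60,60,8):
    k=(v[:,2]>=lo)&(v[:,2]<lo+8)
    if k.sum()>1: print(lo,k.sum(),"lx",np.percentile(lx[k],[3,50,97]).round(1))
E
```

```text
120 [(300, 14, -13, 243, 89, 52, 23), (303, 14, -6, 244, 86, 39, 0), (306, 15, 1, 245, 69, 32, 3), (309, 13, 8, 246, 84, 35, 1)]
121 [(300, 16, -13, 241, 92, 48, 13), (303, 13, -6, 241, 98, 43, 0), (306, 19, 2, 244, 98, 43, 0), (309, 18, 9, 245, 100, 45, 0)]
122 [(300, 15, -13, 238, 92, 48, 3), (303, 19, -5, 240, 98, 45, 0), (306, 18, 2, 241, 101, 45, 0), (309, 20, 9, 243, 99, 42, 0)]
123 [(300, 16, -12, 236, 99, 48, 2), (303, 16, -5, 237, 99, 43, 0), (306, 14, 2, 238, 97, 43, 0), (309, 14, 9, 238, 101, 44, 0)]
124 [(299, 3, -17, 229, 154, 83, 19), (302, 17, -7, 235, 98, 43, 0), (305, 16, 0, 236, 98, 43, 0), (308, 12, 6, 235, 99, 42, 0)]
125 [(299, 8, -16, 228, 165, 75, 0), (302, 18, -7, 233, 97, 42, 0), (305, 13, 0, 232, 99, 45, 0), (308, 13, 7, 233, 101, 46, 0)]
126 [(298, 8, -18, 226, 161, 82, 8), (301, 13, -10, 228, 110, 51, 0), (304, 13, -3, 229, 106, 48, 0), (307, 14, 5, 231, 101, 45, 0), (310, 7, 11, 230, 172, 76, 0)]
127 [(298, 16, -16, 226, 146, 66, 0), (301, 16, -9, 227, 118, 52, 0), (304, 16, -2, 228, 116, 52, 0), (307, 16, 5, 229, 113, 51, 0), (310, 12, 12, 229, 172, 78, 
[... 3208 characters left out ...]
09, 60, 18), (299, 29, -6, 176, 116, 52, 0), (302, 32, 1, 178, 118, 52, 0), (305, 35, 9, 180, 111, 50, 0)]
150 [(296, 24, -14, 170, 128, 93, 55), (299, 33, -5, 175, 121, 74, 37), (302, 33, 2, 176, 104, 48, 11), (305, 32, 9, 177, 114, 52, 0)]
151 [(301, 26, -1, 171, 118, 50, 73), (304, 30, 6, 173, 108, 71, 35)]
-60 5 lx [-26.3  28.   30. ]
-52 19 lx [-24.   25.9  28.9]
-44 21 lx [-22.2  23.4  27.5]
-36 17 lx [-18.8  21.7  24.6]
-28 21 lx [-17.9  18.   21.3]
-20 27 lx [-11.3  12.5  18.7]
-12 33 lx [-12.5  10.4  16.1]
-4 36 lx [-9.5  0.4 12.4]
4 20 lx [-9.  -3.9 10.9]
12 16 lx [-7.2 -3.9 10.9]
20 15 lx [-9.7 -4.4 11.1]
28 16 lx [-8.8 -4.3  7.5]
36 21 lx [-9.7 -6.1  7.6]
44 2 lx [-9.8 -9.6 -9.3]
```

The jaw tips sit about 78 mm below the TCP; the clamp slid about 9 mm lower in the fingers. Inner tips are near x ≈ -15 and 24 mm, centred on the card at 5 mm. So I lower the TCP to 183 mm up the slope.

```bash
python3 - <<'E'
from h import *
servo_line(on_stand(4.2,.7,215),velocity=.08)
c=servo_line(on_stand(4.2,.7,183),velocity=.04,threshold=3);dwell(.5);o=observe();print(c,o["gripper_width"],o["clock"],o["ft_force"],(RS.T@(o["tcp_pos"]-SC)*1000).round(1))
s=snapshot("scene");w=cloud(s);np.savez("s6.npz",img=s["img"],w=w);q=(w-SC)@RS*1000
save({"img":cv2.resize(s["img"][110:250,240:380],None,fx=4,fy=4,interpolation=2)},"s6")
H=cv2.cvtColor(s["img"],cv2.COLOR_RGB2HSV).astype(int);b=(abs(q[...,1])<60)&(abs(q[...,0])<60)
j=b&(H[...,0]<20)&(H[...,1]>180)&(q[...,0]>18)&(q[...,2]>90)
print("front jaw",j.sum(),"lowest",np.percentile(q[j][:,2],[0,2,5]).round(1),"x",np.percentile(q[j][:,0],[2,50,98]).round(1),"y",np.percentile(q[j][:,1],[2,98]).round(1))
t=b&(H[...,0]>82)&(H[...,0]<98)&(H[...,1]>100)&(q[...,2]>20)&(q[...,2]<130)
print("card y",np.percentile(q[t][:,1],[1,99]).round(1),"top",np.percentile(q[t][:,2],[97,99]).round(1))
f=b&(abs(q[...,1])<38)&(q[...,2]<85)&(q[...,2]>25)&(abs(q[...,0]-8)<9);print("face x",q[f][:,0].mean())
E
```

```text
False 0.01989008600475025 19.55 [ 0.64465107 -0.19362715 -1.42725098] [  4.2   0.7 183. ]
front jaw 193 lowest [108.4 109.3 110.6] x [18.2 24.7 34.4] y [-11.7  11.8]
card y [-42.3  45.2] top [118.2 118.9]
face x 9.214370733061337
```

View pics/s6.png

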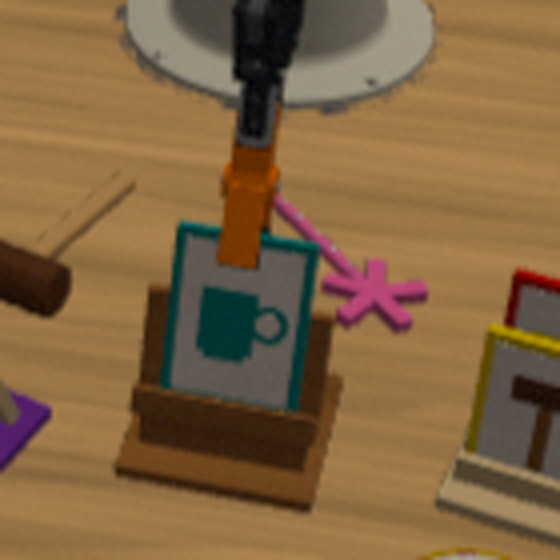

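The front jaw overlaps the middle of the card's top edge at (238,262), with its tip about 14 mm below the edge and the rear jaw behind. The card hasn't moved. Handing in.

```bash
python3 -c "
from h import *
print(finish_job())"
```

```text
the job is handed in; nothing more can be done
None
```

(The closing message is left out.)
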